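# Put the toy shop's demo display right

## Task

The flat puzzle box has been left on the dark rubber mat; slide it end first under the dark bar of the little wooden bridge until it is up against the stop at the back. Then swap the two wooden toys, standing one of them on the mat on the way: the bus belongs on the long white plinth, centred and in line with it, and the ring tower belongs on the round white plinth, upright and centred. Leave the skittle, the little car and the jar where they are.

Things in the scene. Friction and masses are not known exactly. Their poses are not given: they have to be found in the camera images.
- puzzle_box: Flat rigid cardboard jigsaw box, brown with a paper label on top, 140 (its x) x 60 (its y) x 30 (z) mm, about 150 g, loose. Origin: centre of the underside. At the start it lies on the mat. Either end may lead into the bridge.
- bridge: Fixed wooden slot, mouth facing the robot: side walls 42 high, 20 thick, 76 apart, 95 mm long; dark bar across the mouth, 30 mm deep, underside 42 and top 56 mm up; stop wall at the back, inner face 80 mm from the mouth. Its floor is the table. Origin: on the table, mid-mouth; x points into the slot, y across. Box fully home: box centre 10 mm inside the mouth, rear 60 mm sticking out.
- mat: Thin dark rubber mat fixed to the table, 170 (its x) x 110 (its y) x 4 mm thick: the free spot for parking a toy once the puzzle box is gone. Origin: centre of the underside, on the table.
- bus: Wooden toy bus, 120 long (its x), 46 wide, 48 over the wheels (its y), 62 high, about 200 g, loose. Its flat sides run from 10 to 62 mm above the wheels' foot; the wheels, 24 mm in diameter, do not turn. Origin: centre, level with the wheels' foot. Starts on the round plinth; belongs on the long one, either way round.
- tower: Turned wooden ring tower in one piece, 96 mm high, about 200 g, loose: foot 76 mm across (0 to 10 mm up), rings 68 (10 to 26) and 56 mm across (26 to 42), then a straight round stem 34 mm in diameter from 42 to 86 mm, domed top: grasp the stem. Origin: centre of the underside; z up. Starts on the long plinth; belongs on the round one.
- long_plinth: Flat white rectangular plinth fixed to the table, 150 (its x) x 80 (its y) x 16 mm high: the bus's place. Origin: centre of the underside, on the table; its top is 16 mm above.
- round_plinth: Flat white round plinth fixed to the table, 110 mm in diameter, 16 mm high: the ring tower's place. Origin: centre of the underside, on the table; its top is 16 mm above.
- skittle: Bystander: loose turned wooden skittle, 108 mm high, 36 mm across, standing on the table. Origin: centre of the underside. Leave alone.
- car: Bystander: loose little wooden car, 80 x 40 x 44 mm, on the table. Origin: centre, on the table. Leave alone.
- jar: Bystander: loose clear jar with a white cap, 48 mm across, 70 mm high, on the table. Origin: centre of the underside. Leave alone.
Not all that is in view belongs to the job. Leave any pink look-alike of the bridge alone.

How it is judged:
By the outcome, as a careful person would: the job done as asked, in the order asked, and still so for the second after the job is handed in, with the robot touching nothing.
It also fails if it takes over 120 s, if anything falls off the work surface, if the arm or the gripper's body presses on something with over 40 N, if the wrist force passes 120 N, or if a joint passes its speed limit or range.

## Robot

A 6-joint arm with a two-finger parallel gripper is mounted at the origin on the work surface. World frame = base frame: x ahead of the robot, y to its left, z up, the work surface at z = 0. Lengths are in m, angles in rad, forces in N, time in s.
With the tool pointing down it reaches from about 0.35 to 0.975 m from the base axis. Payload 4.9 kg.
Tool frame: the origin (TCP) lies on the centre line of the jaws, within the pads' length; the fingertips stand 14 mm ahead of it and the grasp point (between the pads) lies 5 mm behind it; x points along the fingers, z is the direction in which the jaws open and shut, and the axes are right-handed (so a half turn about x gives the same grasp; the last joint's range is limited). The gripper opens to 85 mm and grips with 20 to 120 N. Pads are 22 mm wide; open, the fingers measure 114 mm over their backs; the gripper's body (76 mm by 85 mm) begins 54 mm behind the grasp point. The pads swing forward as they close: fully open they stand 13 mm farther back than shut.
Start: joints at [0.99, 0.053, 1.613, -0, 1.476, -0.119], TCP at [0.278, 0.56, 0.245] pointing down, gripper open.
Joint ranges: [-3.01, 3.01], [-1.01, 2.22], [0.06, 2.58], [-1.02, 4.17], [0.09, 2.62], [-3.14, 3.14]. Speed limits (rad/s): [2.57, 2.57, 3.14, 3.14, 3.14, 3.14].

## Interface

Orientations are given as a rotation vector (axis times angle).
In Python, from station import ctrl gives the robot as it stands.
- The arm moves only by the tool move_arm, never from a script. Its argument "increments" is a list that holds one entry, the list of rows, each a list of 4 numbers: the shift along the tool's x, y, z in units of 25 cm (1.0 is 25 cm), then the turn about the tool's x in units of 90 degrees (1.0 is 90 degrees). A call has 1 to 20 rows; each row shifts and turns the commanded pose from where the row before left it, along the tool's axes as they then stand; what a row does not reach is not made up. A row lasts 1/12 s, in which the tool goes at most 41.7 mm and 7.16 degrees, less where a joint would pass 70% of its speed; a pose out of reach is approached as far as the arm can. A call with a number of a shift or a turn outside -1 to 1 is refused whole. A call with a gripper value outside its range is refused whole. "gripper" is the closure, from 0 (fully open) to 1 (shut), set as the call begins (left out, the last holds). The fingers move at their own pace and stop on an object; "squeeze" is the grip in N (left out, the last holds). Time passes only in rows, so rows that do not move let the fingers close. It gives the time, the measured TCP pose, the force and the opening at its end, in the units of the state.
- ctrl.get_obs(): the state, without advancing time (a new reading comes with each control period).
- ctrl.get_image(name): name is "side" or "top" or "wrist"; returns a dict with "pixels" (480x640x3 uint8, red, green, blue), "depth" (480x640 float32, m along the optical axis (not along the pixel's ray), 0 where there is no reading), "K" (3x3 intrinsics, pixels), "k1" (the pictures are not rectified: a ray, as slopes to the right and down, at radius r is drawn at 1 + k1 r^2 times it, then the intrinsics apply), "extrinsics" (4x4, takes a point from camera to world coordinates); the wrist camera has in their place "tool_from_camera" (4x4, takes a point from camera to tool coordinates, whose origin is the TCP and whose axes are the tool frame's). Camera axes: x right, y up, looking along -z (the intrinsics and any distortion apply to the point x, -y, -z); pixel columns grow to the right and rows downward; lengths in m; the calibration is good to about 2 mm. A picture is of the moment at which its call begins: read the wrist's pose just before it.
- ctrl.finish_job(): hands the job in, once; it reports no verdict.
Trained networks look in the newest picture that a camera, given by its name, has taken for a name from the list of things; names that differ only in an ending like _2 or _b are one class to them, and where a whole thing is asked for, a point or a joint stands for the part that bears it (a point fixed in the world has none). Each returns a list of dicts, best first, with "score" (0 to 1); they miss things now and then, are a little off and sometimes report something else, mostly with a low value. They report only what shows in the picture. A call takes as long as a camera call. They do not tell look-alikes from the thing itself.
- ctrl.trace(camera, target): "region" (480x640 bool, what is visible of it) and "pixel" ([row, column] in pixels, amid what is visible of it).
The state is a dict: "t": time; "q": joint angles; "dq": joint speeds; "effort": joint torques, N m; "tool_pos": TCP position; "tool_rot": TCP orientation; "contact_force": force on the tool from outside, world axes, zero at the start; "wrist_torque": the same for the moment, N m; "opening": finger opening in m.
Only numpy, scipy, OpenCV 4.12 (cv2) and the standard library are available. Lean on these libraries where they do the work, as an engineer would, in place of code of your own. Each camera call takes 0.05 s, during which the arm holds its last target. There are 200 camera calls.

## Working session

There is one attempt and no reset: what is moved stays moved. The work goes in short steps, Python scripts to look and compute and a tool call to move; the robot and the scene stay as the last step left them, time stands still between calls to the robot, and variables do not carry over. Pictures are saved under pics/ and viewed, about 12 in all and at most 16, crops included, and the job is handed in when it is done.

Besides the shell and the picture viewer there is one more tool, called after "Request:" as name(argument=value, ...) on one line, values as JSON. move_arm: Moves the arm, as the interface text tells. Shifts and turns lie within -1 to 1; 1 stands for 25 cm of shift or 90 degrees of turn. Its arguments: {"type":"object","properties":{"increments":{"type":"array","items":{"type":"array","items":{"type":"array","items":{"type":"number","minimum":-1,"maximum":1}}}},"gripper":{"type":"number"},"squeeze":{"type":"number"}},"required":["increments"]}

```bash
ls; mkdir -p pics; cat > h.py <<'E'
import numpy as np, cv2, json
from scipy.spatial.transform import Rotation as R
from station import ctrl
def pose():
    o=ctrl.get_obs(); T=np.eye(4); T[:3,:3]=R.from_rotvec(o['tool_rot']).as_matrix(); T[:3,3]=o['tool_pos']; return T,o
def grab(name,save=None):
    T,o=pose(); im=ctrl.get_image(name)
    im['E']=np.array(im['extrinsics']) if 'extrinsics' in im else T@np.array(im['tool_from_camera'])
    if save: cv2.imwrite('pics/'+save,im['pixels'][:,:,::-1])
    return im
def rays(im,uv):
    K=np.array(im['K']);k=im['k1']
    return cv2.undistortPoints(np.array(uv,float).reshape(-1,1,2),K,np.array([k,0,0,0,0.])).reshape(-1,2)
def cloud(im,mask):
    r,c=np.nonzero(mask&(im['depth']>0)); d=im['depth'][r,c]; s=rays(im,np.c_[c,r])
    P=np.c_[s[:,0]*d,-s[:,1]*d,-d]; E=im['E']; return P@E[:3,:3].T+E[:3,3]
def onz(im,uv,z):
    s=rays(im,uv); D=np.c_[s[:,0],-s[:,1],-np.ones(len(s))]@im['E'][:3,:3].T; o=im['E'][:3,3]
    return o+D*((z-o[2])/D[:,2])[:,None]
def rect(P):
    return cv2.minAreaRect(np.ascontiguousarray(P[:,:2]*1000,np.float32))
E
cat > a.py <<'E'
from h import *
T,o=pose(); print(o['t'],np.round(T,3).tolist(),o['opening'])
for cam in ['top','side']:
    im=grab(cam,cam+'0.png'); print(cam,np.round(im['E'],3).tolist(),im['K'][0],im['k1'])
    for n in ['puzzle_box','bridge','mat','bus','tower','long_plinth','round_plinth','skittle','car','jar']:
        for t in ctrl.trace(cam,n)[:2]:
            P=cloud(im,t['region'])
            if len(P)<20: continue
            zt=np.percentile(P[:,2],97); Q=P[P[:,2]>zt-.006]
            print(n,round(t['score'],2),np.round(t['pixel']),len(P),'ztop',round(zt,3),'med',np.round(np.median(P,0),3),'toprect',np.round(np.hstack([rect(Q)[0],rect(Q)[1],rect(Q)[2]])))
E
python3 a.py
```

```text
pics
0.0 [[-0.001, -0.895, 0.446, 0.278], [-0.002, 0.446, 0.895, 0.559], [-1.0, 0.0, -0.002, 0.244], [0.0, 0.0, 0.0, 1.0]] 0.08510402970416021
top [[0.025, 0.986, -0.167, 0.307], [-1.0, 0.026, 0.005, -0.004], [0.009, 0.167, 0.986, 1.189], [0.0, 0.0, 0.0, 1.0]] [601.56996135   0.         316.10059343] 0.007280869783883668
puzzle_box 0.67 [252. 120.] 2679 ztop 0.037 med [0.486 0.368 0.032] toprect [488. 371.  63. 140.  63.]
bridge 0.92 [357. 394.] 2321 ztop 0.059 med [ 0.305 -0.16   0.044] toprect [ 284. -162.   30.  115.    4.]
bridge 0.64 [181. 368.] 2325 ztop 0.058 med [ 0.639 -0.111  0.043] toprect [ 617. -114.   31.  116.    5.]
mat 0.84 [229. 113.] 2025 ztop 0.007 med [0.516 0.362 0.003] toprect [498. 374. 114. 170.  74.]
bus 0.56 [190. 249.] 1717 ztop 0.081 med [0.6   0.125 0.076] toprect [606. 126. 120.  46.   5.]
bus 0.31 [284. 471.] 2031 ztop 0.02 med [ 0.445 -0.322  0.015] toprect [ 473. -333.   80.  150.   70.]
tower 0.78 [260. 486.] 1217 ztop 0.111 med [ 0.479 -0.333  0.056] toprect [ 485. -345.   30.   28.    7.]
tower 0.22 [228. 112.] 1995 ztop 0.007 med [0.517 0.363 0.0
[... 1677 characters left out ...]
0.] 2062 ztop 0.019 med [ 0.443 -0.337  0.016] toprect [ 474. -335.   82.  150.   70.]
round_plinth 0.82 [225. 348.] 460 ztop 0.02 med [0.606 0.091 0.016] toprect [610.  94. 104.  47.   4.]
round_plinth 0.26 [384. 354.] 2158 ztop 0.02 med [ 0.445 -0.338  0.016] toprect [ 474. -336.   83.  151.   70.]
skittle 0.94 [220. 416.] 385 ztop 0.107 med [ 0.751 -0.002  0.054] toprect [756.   5.  13.  16.  42.]
skittle 0.16 [171. 277.] 988 ztop 0.038 med [0.487 0.358 0.034] toprect [488. 369.  69. 141.  64.]
car 0.55 [166. 342.] 376 ztop 0.047 med [0.685 0.3   0.029] toprect [685. 312.  31.  39.  84.]
jar 0.86 [331. 461.] 845 ztop 0.073 med [ 0.672 -0.322  0.054] toprect [ 682. -313.   43.   42.   70.]
```

View pics/top0.png

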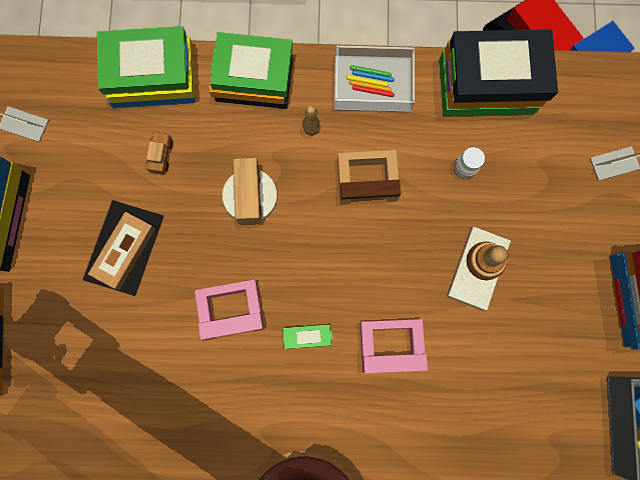

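```bash
cat > b.py <<'E'
from h import *
im=grab('top')
for n in ['puzzle_box','mat','bus','long_plinth','bridge']:
    for t in ctrl.trace('top',n)[:2]:
        P=cloud(im,t['region']); 
        if len(P)<20: continue
        zt=np.percentile(P[:,2],97); Q=P[P[:,2]>zt-.006]; b=cv2.boxPoints(rect(Q))
        e=max([b[1]-b[0],b[2]-b[1]],key=np.linalg.norm); a=np.degrees(np.arctan2(e[1],e[0]))
        px=im['pixels'][t['region']].mean(0)
        print(n,'c',np.round(b.mean(0),1),'long axis deg',round((a+90)%180-90,1),np.round(rect(Q)[1],1),'rgb',np.round(px))
E
python3 b.py
```

```text
puzzle_box c [754.7   6.5] long axis deg 84.7 [15.3 11.6] rgb [103.  78.  48.]
puzzle_box c [487.5 370.8] long axis deg -26.4 [ 63.4 140. ] rgb [176. 141. 100.]
mat c [497.3 374.3] long axis deg -15.8 [110.9 170.4] rgb [35. 34. 31.]
bus c [606.1 126.4] long axis deg 4.9 [119.9  45.8] rgb [187. 143.  88.]
long_plinth c [ 472.5 -333.8] long axis deg -19.7 [ 80.4 150. ] rgb [213. 209. 182.]
bridge c [345.3 146.3] long axis deg -78.3 [ 30.1 115.9] rgb [207. 137. 158.]
bridge c [ 617.2 -113.6] long axis deg -85.6 [ 31.5 116.2] rgb [133.  94.  56.]
```

The picture shows the box on the mat at (120,250), the dark-barred bridge at (370,175) and pink decoys. The bus is on the round plinth at (248,190) and the tower on the long plinth at (487,258). The measured sizes match the given ones, so I'm moving above the rear end of the box.

Request:
move_arm(increments=[[[0.04,-0.115,-0.0375,0],[0.04,-0.115,-0.0375,0],[0.04,-0.115,-0.0375,0],[0.04,-0.115,-0.0375,0],[0.04,-0.115,-0.0375,0],[0.04,-0.115,-0.0375,0],[0.04,-0.115,-0.0375,0],[0.04,-0.115,-0.0375,0],[0,0,0,0],[0,0,0,0]]], gripper=0)

```text
t: 2.23
tool_pos: [0.4515, 0.3887, 0.1644]
tool_rot: [-0.861, 1.396, 0.861]
contact_force: [-0.3, 0.1, 0.1]
opening: 0.0854
```

```bash
cat >> h.py <<'E'
def plan(x,y,z,phi=None,rowmm=30):
    """print tool-axis shift in units to (x,y,z) m and turn to jaw angle phi deg (mod 180)"""
    T,o=pose(); d=np.array([x,y,z])-T[:3,3]; u=T[:3,:3].T@d/0.25
    cur=np.degrees(np.arctan2(T[1,2],T[0,2])); tr=0
    if phi is not None: tr=-((phi-cur+90)%180-90)/90
    n=int(np.ceil(max(np.linalg.norm(d)*1000/rowmm,abs(tr)*90/6,1)))
    print('tcp',np.round(T[:3,3],4),'jaw',round(cur,1),'t',round(o['t'],2),'q',np.round(o['q'],2),'| total',np.round(u,3),'turn',round(tr,3),'n',n,'row(no turn)',np.round(u/n,4),'turn/row',round(tr/n,4))
def wristrect(save=None,zlo=.025,zhi=.045,rad=.12,near=None):
    im=grab('wrist',save); P=cloud(im,np.ones((480,640),bool))
    m=(P[:,2]>zlo)&(P[:,2]<zhi)
    if near is not None: m&=np.hypot(*(P[:,:2]-near).T)<rad
    Q=P[m]; return im,P,Q
E
python3 - <<'E'
from h import *
plan(.450,.3895,.024,63.6)
im=grab('wrist','w1.png')
for t in ctrl.trace('wrist','puzzle_box')[:1]:
    P=cloud(im,t['region']);zt=np.percentile(P[:,2],95);Q=P[P[:,2]>zt-.006];b=cv2.boxPoints(rect(Q)).round();print(t['score'],zt,rect(Q),b.tolist())
E
```

```text
tcp [0.4515 0.3887 0.1644] jaw 63.4 t 2.23 q [ 0.59  0.05  1.76  0.    1.34 -0.52] | total [0.562 0.006 0.001] turn -0.002 n 5 row(no turn) [0.1123 0.0012 0.0002] turn/row -0.0005
0.91 0.03645267781747283 ((487.9576721191406, 372.1346435546875), (60.19251251220703, 140.72686767578125), 63.66862487792969) [[412.0, 376.0], [538.0, 314.0], [564.0, 368.0], [438.0, 430.0]]
```

Request:
move_arm(increments=[[[0.11,0.004,0.002,0],[0.11,0.004,0.002,0],[0.11,0,0,0],[0.11,0,0,0],[0.08,0,0,0],[0.04,0,0,0],[0,0,0,0]]])

```text
t: 2.92
tool_pos: [0.4474, 0.3915, 0.0229]
tool_rot: [-0.865, 1.397, 0.864]
contact_force: [-1.4, 0.5, -0.1]
opening: 0.0852
```

Request:
move_arm(increments=[[[0,0,0,0],[0,0,0,0],[0,0,0,0],[0,0,0,0],[0,0,0,0],[0,0,0,0],[0,0,0,0],[0,0,0,0],[0,0,0,0],[0,0,0,0]]], gripper=1, squeeze=50)

```text
t: 3.75
tool_pos: [0.4512, 0.393, 0.028]
tool_rot: [-0.862, 1.388, 0.863]
contact_force: [-1.0, 1.4, 6.8]
opening: 0.0587
```

Request:
move_arm(increments=[[[-0.04,0,0,0],[-0.08,0,0,0],[-0.1,0,0,0],[-0.1,0,0,0],[0,0,0,0],[0,0,0,0]]])

```text
t: 4.25
tool_pos: [0.4506, 0.3923, 0.1075]
tool_rot: [-0.862, 1.389, 0.862]
contact_force: [-0.3, -0.5, -1.0]
opening: 0.059
```

```bash
cat > c.py <<'E'
from h import *
import sys
T,o=pose(); print(o['opening'],np.round(o['contact_force'],1),np.round(o['wrist_torque'],2),np.round(T,3).tolist())
plan(.53,-.12,.13,94.4)
for cam in ['top','side']:
    im=grab(cam,f'{cam}_{sys.argv[1]}.png')
    for t in ctrl.trace(cam,'puzzle_box')[:1]:
        P=cloud(im,t['region']); print(cam,t['score'],np.round(np.median(P,0),3),rect(P)); 
        c=P.mean(0); u,s,v=np.linalg.svd(P-c,full_matrices=False); print('normal',v[2],'long',v[0])
E
python3 c.py 2
```

```text
0.0589565611670196 [-0.3 -0.5 -1. ] [0.03 0.04 0.03] [[0.003, -0.895, 0.446, 0.451], [0.002, 0.446, 0.895, 0.392], [-1.0, -0.002, 0.004, 0.108], [0.0, 0.0, 0.0, 1.0]]
tcp [0.4506 0.3923 0.1075] jaw 63.5 t 4.25 q [ 0.59  0.11  1.79 -0.    1.24 -0.52] | total [-0.093 -1.198 -1.693] turn -0.343 n 18 row(no turn) [-0.0052 -0.0665 -0.094 ] turn/row -0.0191
top 0.56 [0.505 0.359 0.112] ((501.01959228515625, 393.46734619140625), (111.03781127929688, 136.8535919189453), 61.714229583740234)
normal [ 0.02300954  0.00293365 -0.99973094] long [-0.93199991  0.36188461 -0.02038873]
side 0.82 [0.493 0.352 0.109] ((457.0072937011719, 417.8887634277344), (124.09365844726562, 263.9922180175781), 31.138578414916992)
normal [ 0.11584914  0.18070013 -0.97669158] long [ 0.90934882 -0.41487009  0.03110521]
```

Request:
move_arm(increments=[[[-0.035,0,0,-0.057],[-0.035,0,0,-0.057],[-0.035,0,0,-0.057],[-0.035,0,0,-0.057],[-0.035,0,0,-0.057],[-0.035,0,0,-0.058],[0,0.009,-0.148,0],[0,0.009,-0.148,0],[0,0.009,-0.148,0],[0,0.009,-0.148,0],[0,0.009,-0.148,0],[0,0.009,-0.148,0],[0,0.009,-0.148,0],[0,0.009,-0.148,0],[0,0.009,-0.148,0],[0,0.009,-0.148,0],[0,0.009,-0.148,0],[0,0.009,-0.148,0],[0,0.009,-0.148,0],[0,0.009,-0.148,0]]])

```text
t: 6.12
tool_pos: [0.4568, -0.1287, 0.1563]
tool_rot: [-1.264, 1.173, 1.268]
contact_force: [1.0, -0.6, -0.7]
opening: 0.0589
```

Request:
move_arm(increments=[[[0,0,0,0],[0,0,0,0],[0,0,0,0]]])

```text
t: 6.37
tool_pos: [0.4573, -0.1267, 0.1565]
tool_rot: [-1.263, 1.173, 1.268]
contact_force: [0.2, 0.4, -1.2]
opening: 0.059
```

```bash
cat > d.py <<'E'
from h import *
T,o=pose(); print(o['opening'],np.round(o['contact_force'],1),np.round(T,3).tolist())
plan(.4604,-.1257,.07,94.4)
im=grab('wrist','w3.png'); P=cloud(im,np.ones((480,640),bool)); dm=im['depth']
for n in ['bridge','puzzle_box']:
  for t in ctrl.trace('wrist',n)[:2]:
    P=cloud(im,t['region'])
    if len(P)<30: continue
    print(n,round(t['score'],2),np.round(t['pixel']),len(P),np.round(np.percentile(P,[2,50,98],axis=0),3).tolist(),'rgb',im['pixels'][t['region']].mean(0).round())
E
python3 d.py
```

```text
0.05897600566080386 [ 0.2  0.4 -1.2] [[-0.002, -0.997, -0.076, 0.457], [0.002, -0.076, 0.997, -0.127], [-1.0, 0.002, 0.002, 0.156], [0.0, 0.0, 0.0, 1.0]]
tcp [ 0.4573 -0.1267  0.1565] jaw 94.4 t 6.37 q [-0.43 -0.25  2.04  0.    1.35 -2.07] | total [ 0.346 -0.014  0.003] turn -0.0 n 3 row(no turn) [ 0.1153 -0.0045  0.0008] turn/row -0.0001
bridge 0.91 [ 67. 269.] 11651 [[0.312, -0.214, 0.007], [0.347, -0.165, 0.043], [0.366, -0.102, 0.045]] rgb [200. 144. 160.]
bridge 0.72 [178. 632.] 2161 [[0.347, 0.089, 0.001], [0.4, 0.1, 0.009], [0.435, 0.107, 0.022]] rgb [118.  72.  81.]
puzzle_box 0.62 [342. 321.] 27228 [[0.429, -0.154, 0.139], [0.456, -0.126, 0.164], [0.502, -0.097, 0.165]] rgb [142. 119.  96.]
```

Request:
move_arm(increments=[[[0.1,0,0.003,0],[0.12,0,0,0],[0.12,0,0,0],[0.1,0,0,0],[0.05,0,0,0],[0.028,0,0,0],[0,0,0,0],[0,0,0,0]]])

```text
t: 7.18
tool_pos: [0.4585, -0.126, 0.0288]
tool_rot: [-1.267, 1.171, 1.266]
contact_force: [1.1, 0.2, -0.5]
opening: 0.0586
```

```bash
cat > e.py <<'E'
from h import *
import sys
T,o=pose(); print(np.round(o['contact_force'],1),np.round(T[:3,3],4))
for cam in ['top','side']:
    im=grab(cam,f'{cam}_{sys.argv[1]}.png')
    for n in ['puzzle_box','bridge']:
      for t in ctrl.trace(cam,n):
        P=cloud(im,t['region'])
        if len(P)<50 or im['pixels'][t['region']].mean(0)[2]>110: continue
        zt=np.percentile(P[:,2],95);Q=P[P[:,2]>zt-.007]
        if n=='puzzle_box': Q=P[(P[:,2]<.042)&(P[:,2]>.026)]
        if len(Q)<20: continue
        print(cam,n,round(t['score'],2),'ztop',zt.round(3),cv2.boxPoints(rect(Q)).round(1).tolist(),np.round(rect(Q)[2],1))
E
python3 e.py 4; cd pics; python3 -c "
import cv2
a=cv2.imread('side_4.png')[150:350,260:560];cv2.imwrite('side_4c.png',cv2.resize(a,None,fx=2.5,fy=2.5))"
```

```text
[ 1.1  0.2 -0.5] [ 0.4585 -0.126   0.0288]
top puzzle_box 0.73 ztop 0.037 [[429.5, -97.5999984741211], [433.20001220703125, -156.8000030517578], [572.2999877929688, -148.10000610351562], [568.5999755859375, -88.9000015258789]] 3.6
top bridge 0.61 ztop 0.057 [[596.7999877929688, -56.599998474121094], [606.0, -172.60000610351562], [637.9000244140625, -170.0], [628.7999877929688, -54.099998474121094]] 4.5
side puzzle_box 0.83 ztop 0.039 [[431.29998779296875, -97.5], [434.6000061035156, -160.3000030517578], [575.7999877929688, -152.89999389648438], [572.4000244140625, -90.0999984741211]] 3.0
side bridge 0.97 ztop 0.058 [[596.9000244140625, -56.400001525878906], [606.5, -174.10000610351562], [638.7000122070312, -171.5], [629.0999755859375, -53.70000076293945]] 4.7
```

View pics/side_4c.png

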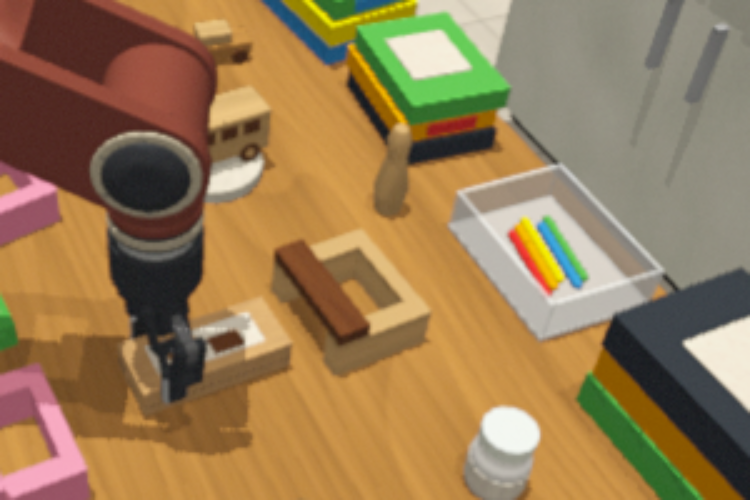

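The box is held level in front of the mouth, with the dark bar at about (320,290) in the crop. Its line agrees with the slot to about 1.5 mm and 1°, so I'm trimming that and inserting.

Request:
move_arm(increments=[[[0.01,0,0.004,-0.011],[0,-0.04,0,0],[0,-0.06,0,0],[0,-0.06,0,0],[0,-0.06,0,0],[0,-0.06,0,0],[0,-0.06,0,0],[0,-0.04,0,0],[0,0,0,0],[0,0,0,0]]])

```text
t: 8.32
tool_pos: [0.5527, -0.1164, 0.0256]
tool_rot: [-1.278, 1.163, 1.279]
contact_force: [-0.9, 0.1, -0.9]
opening: 0.0583
```

Request:
move_arm(increments=[[[0.004,-0.012,0,0],[0.004,-0.012,0,0],[0,-0.012,0,0],[0,0,0,0]]])

```text
t: 8.65
tool_pos: [0.5618, -0.1158, 0.0241]
tool_rot: [-1.279, 1.163, 1.277]
contact_force: [0.3, -0.4, 0.7]
opening: 0.0587
```

Request:
move_arm(increments=[[[0,-0.012,0,0],[0,-0.012,0,0],[0,-0.012,0,0],[0,0,0,0],[0,0,0,0]]])

```text
t: 9.07
tool_pos: [0.5692, -0.115, 0.024]
tool_rot: [-1.276, 1.166, 1.282]
contact_force: [-7.5, -1.3, 8.9]
opening: 0.0589
```

Request:
move_arm(increments=[[[0,-0.006,0,0],[0,-0.004,0,0],[0,0,0,0],[0,0,0,0]]])

```text
t: 9.4
tool_pos: [0.5693, -0.1151, 0.024]
tool_rot: [-1.273, 1.17, 1.287]
contact_force: [-17.3, -2.5, 15.4]
opening: 0.0586
```

Request:
move_arm(increments=[[[0,0,0,0],[0,0,0,0],[0,0,0,0],[0,0,0,0],[0,0,0,0],[0,0,0,0]]], gripper=0)

```text
t: 9.9
tool_pos: [0.5731, -0.1145, 0.0237]
tool_rot: [-1.278, 1.163, 1.278]
contact_force: [0.0, 0.6, -0.4]
opening: 0.0851
```

Request:
move_arm(increments=[[[-0.06,0,0,0],[-0.12,0,0,0],[-0.12,0.05,0,0],[-0.1,0.05,0,0],[0,0.05,0,0],[0,0,0,0]]])

```text
t: 10.4
tool_pos: [0.5356, -0.1185, 0.126]
tool_rot: [-1.281, 1.162, 1.275]
contact_force: [0.2, -0.2, -0.7]
opening: 0.0852
```

```bash
python3 e.py 5; cd pics; python3 -c "
import cv2
a=cv2.imread('top_5.png')[120:260,300:480];cv2.imwrite('top_5c.png',cv2.resize(a,None,fx=4,fy=4))"
```

```text
[ 0.2 -0.2 -0.7] [ 0.5356 -0.1185  0.126 ]
top puzzle_box 0.58 ztop 0.031 [[536.7999877929688, -106.5999984741211], [544.2000122070312, -123.4000015258789], [602.2999877929688, -97.9000015258789], [594.9000244140625, -81.0999984741211]] 23.7
top bridge 0.59 ztop 0.056 [[596.7000122070312, -56.099998474121094], [597.0999755859375, -69.9000015258789], [628.9000244140625, -69.0999984741211], [628.5, -55.20000076293945]] 1.5
side puzzle_box 0.66 ztop 0.034 [[538.7000122070312, -90.0], [546.5999755859375, -161.39999389648438], [689.2000122070312, -145.6999969482422], [681.2999877929688, -74.19999694824219]] 6.3
side bridge 0.92 ztop 0.058 [[598.2000122070312, -66.0999984741211], [607.0, -173.89999389648438], [638.5999755859375, -171.3000030517578], [629.9000244140625, -63.5]] 4.7
```

View pics/top_5c.png

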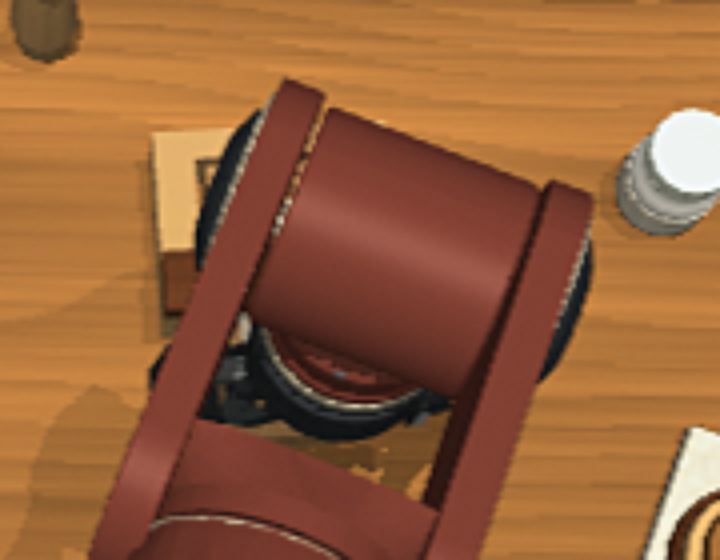

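The arm hides the bridge in this view; the box outline from the side camera is consistent with it being home. I'll check again once the arm is over the tower.

Request:
move_arm(increments=[[[-0.13,0,0,0],[-0.13,0,0,0],[-0.13,0,0,0],[0,0.034,-0.111,0],[0,0.034,-0.111,0],[0,0.034,-0.111,0],[0,0.034,-0.111,0],[0,0.034,-0.111,0],[0,0.034,-0.111,0],[0,0.034,-0.111,0],[0,0.034,-0.111,0],[0,0,0,0],[0,0,0,0]]])

```text
t: 11.78
tool_pos: [0.4884, -0.3466, 0.2202]
tool_rot: [-1.275, 1.164, 1.278]
contact_force: [0.4, 0.3, -0.8]
opening: 0.0854
```

```bash
python3 e.py 6; cat > f.py <<'E'
from h import *
im=grab('wrist','w6.png')
P=cloud(im,np.ones((480,640),bool)); near=np.hypot(P[:,0]-.485,P[:,1]+.345)<.07
Q=P[near]; print(np.histogram(Q[:,2],bins=np.arange(0,.13,.01)))
for lo,hi in [(.106,.115),(.056,.063),(.040,.047)]:
    S=Q[(Q[:,2]>lo)&(Q[:,2]<hi)]
    if len(S)>10: print(lo,len(S),cv2.minEnclosingCircle(np.float32(S[:,:2]*1000)))
plan(.485,-.345,.077)
E
python3 f.py; cd pics; python3 -c "
import cv2
a=cv2.imread('top_6.png')[120:260,300:480];b=cv2.imread('w6.png');cv2.imwrite('c6.png',cv2.hconcat([cv2.resize(a,(400,311)),cv2.resize(b,(400,311))]))"
```

```text
[ 0.4  0.3 -0.8] [ 0.4884 -0.3466  0.2202]
top bridge 0.91 ztop 0.058 [[596.5999755859375, -57.0], [606.7000122070312, -172.8000030517578], [638.2999877929688, -170.10000610351562], [628.2999877929688, -54.29999923706055]] 5.0
top bridge 0.58 ztop 0.058 [[248.10000610351562, -174.10000610351562], [299.29998779296875, -187.89999389648438], [320.1000061035156, -111.5], [268.8999938964844, -97.5999984741211]] 74.8
side puzzle_box 0.53 ztop 0.033 [[541.0999755859375, -85.30000305175781], [541.7999877929688, -150.0], [572.4000244140625, -149.6999969482422], [571.5999755859375, -84.9000015258789]] 0.6
(array([4674, 5610,  761,  105, 1068, 1409,  258,  115,  127,  144,  834,
        849]), array([0.  , 0.01, 0.02, 0.03, 0.04, 0.05, 0.06, 0.07, 0.08, 0.09, 0.1 ,
       0.11, 0.12]))
0.106 1305 ((486.196533203125, -343.3822326660156), 15.578119277954102)
0.056 1512 ((486.3436279296875, -343.7774353027344), 27.765220642089844)
0.04 1034 ((486.391845703125, -343.98431396484375), 33.65202331542969)
tcp [ 0.4891 -0.3446  0.2213] jaw 95.5 t 12.13 q [-0.74  0.01  1.7   0.    1.43 -2.4 ] | total [0.577 0.017 0.   ] turn 0 n 5 row(no turn) [0.1154 0.0033 0.    ] turn/row 0.0
```

View pics/c6.png

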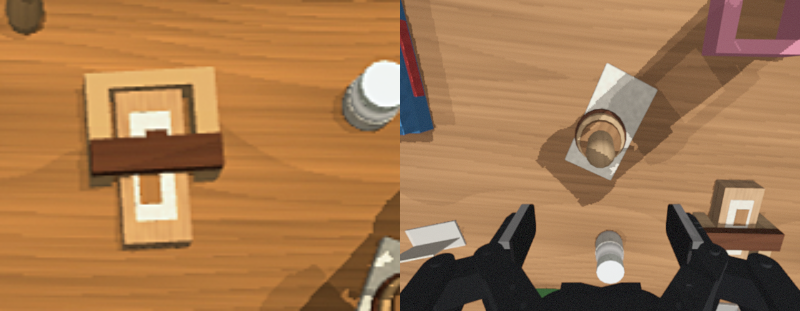

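The box is in the slot under the bar (left half, about (155,180)), and its rear edge is 60 mm out of the mouth, so it is home. The tower axis is at (486.3, -343.7) mm, and I'm grasping it.

Request:
move_arm(increments=[[[0.11,0.004,0.002,0],[0.11,0.004,0.002,0],[0.11,0.003,0.001,0],[0.11,0,0,0],[0.08,0,0,0],[0.049,0,0,0],[0,0,0,0]]])

```text
t: 12.72
tool_pos: [0.4843, -0.3426, 0.0756]
tool_rot: [-1.273, 1.163, 1.284]
contact_force: [0.4, 0.3, -0.1]
opening: 0.0853
```

Request:
move_arm(increments=[[[0,0,0,0],[0,0,0,0],[0,0,0,0],[0,0,0,0],[0,0,0,0],[0,0,0,0],[0,0,0,0],[0,0,0,0],[0,0,0,0],[0,0,0,0],[0,0,0,0],[0,0,0,0]]], gripper=1, squeeze=50)

```text
t: 13.72
tool_pos: [0.4869, -0.3455, 0.0811]
tool_rot: [-1.281, 1.163, 1.275]
contact_force: [0.2, 0.4, 7.0]
opening: 0.033
```

Request:
move_arm(increments=[[[-0.03,0,0,0],[-0.08,0,0,0],[-0.1,0,0,0],[-0.12,0,0,0],[-0.12,0,0,0],[0,0,0,0],[0,0,0,0]]])

```text
t: 14.3
tool_pos: [0.4866, -0.3452, 0.1937]
tool_rot: [-1.282, 1.163, 1.275]
contact_force: [-0.2, 0.2, -2.0]
opening: 0.0328
```

```bash
python3 - <<'E'
from h import *
T,o=pose(); print(o['opening'],np.round(o['contact_force'],1),np.round(o['wrist_torque'],2))
plan(.49,.374,.2,94)
im=grab('side')
for t in ctrl.trace('side','tower')[:2]:
    P=cloud(im,t['region']); print(t['score'],np.round(np.percentile(P,[1,50,99],axis=0),3).tolist())
E
```

```text
0.03278890429716991 [-0.2  0.2 -2. ] [ 0.03 -0.02 -0.02]
tcp [ 0.4866 -0.3452  0.1937] jaw 95.4 t 14.3 q [-0.74  0.02  1.73 -0.    1.38 -2.41] | total [-0.033 -0.284  2.863] turn 0.016 n 24 row(no turn) [-0.0014 -0.0118  0.1193] turn/row 0.0006
0.97 [[0.45, -0.383, 0.132], [0.473, -0.361, 0.157], [0.517, -0.324, 0.224]]
```

Request:
move_arm(increments=[[[0,-0.0157,0.143,0],[0,-0.0157,0.143,0],[0,-0.0157,0.143,0],[0,-0.0157,0.143,0],[0,-0.0157,0.143,0],[0,-0.0157,0.143,0],[0,-0.0157,0.143,0],[0,-0.0157,0.143,0],[0,-0.0157,0.143,0],[0,-0.0157,0.143,0],[0,-0.0157,0.143,0],[0,-0.0157,0.143,0],[0,-0.0157,0.143,0],[0,-0.0157,0.143,0],[0,-0.0157,0.143,0],[0,-0.0157,0.143,0],[0,-0.0157,0.143,0],[0,-0.0157,0.143,0],[0,-0.0157,0.143,0],[0,-0.0157,0.143,0]]])

```text
t: 16.07
tool_pos: [0.495, 0.3757, 0.1882]
tool_rot: [-1.278, 1.168, 1.281]
contact_force: [1.0, -0.8, -1.9]
opening: 0.0326
```

Request:
move_arm(increments=[[[0,0,0,0],[0,0,0,0],[0,0,0,0]]])

```text
t: 16.32
tool_pos: [0.4956, 0.3739, 0.1889]
tool_rot: [-1.279, 1.168, 1.28]
contact_force: [0.0, -0.2, -1.6]
opening: 0.0329
```

```bash
python3 - <<'E'
from h import *
plan(.4973,.3743,.071)
im=grab('top','top_7.png')
for t in ctrl.trace('top','tower')[:2]:
    P=cloud(im,t['region']); print(t['score'],np.round(np.percentile(P,[1,50,99],axis=0),3).tolist())
im=grab('side')
for t in ctrl.trace('side','tower')[:2]:
    P=cloud(im,t['region']); print(t['score'],np.round(np.percentile(P,[1,50,99],axis=0),3).tolist())
# slot check
im=grab('top')
P=cloud(im,np.ones((480,640),bool)); m=(P[:,2]>.024)&(P[:,2]<.04)&(P[:,0]>.50)&(P[:,0]<.6)&(abs(P[:,1]+.115)<.06)
print('box rear',rect(P[m]),cv2.boxPoints(rect(P[m])).round(1).tolist())
E
```

```text
tcp [0.4956 0.3739 0.1889] jaw 95.4 t 16.32 q [ 0.53  0.09  1.67 -0.    1.39 -1.14] | total [ 0.471 -0.009  0.002] turn 0 n 4 row(no turn) [ 0.1179 -0.0022  0.0005] turn/row 0.0
0.64 [[0.458, 0.337, 0.006], [0.482, 0.352, 0.147], [0.521, 0.378, 0.21]]
0.81 [[0.462, 0.334, 0.126], [0.487, 0.352, 0.153], [0.526, 0.389, 0.217]]
box rear ((571.3106079101562, -102.09239196777344), (61.841800689697266, 86.27409362792969), 3.8945748805999756) [[537.5, -61.20000076293945], [543.4000244140625, -147.1999969482422], [605.0999755859375, -143.0], [599.2000122070312, -57.0]]
```

Request:
move_arm(increments=[[[0.1,-0.004,0,0],[0.12,-0.004,0,0],[0.11,0,0,0],[0.08,0,0,0],[0.04,0,0,0],[0.016,0,0,0],[0,0,0,0],[0,0,0,0]]])

```text
t: 17.23
tool_pos: [0.4998, 0.3752, 0.0767]
tool_rot: [-1.278, 1.161, 1.277]
contact_force: [0.1, 0.1, -1.5]
opening: 0.0327
```

Request:
move_arm(increments=[[[0.006,0,0,0],[0.006,0,0,0],[0,0,0,0],[0,0,0,0]]])

```text
t: 17.57
tool_pos: [0.499, 0.3751, 0.0727]
tool_rot: [-1.278, 1.162, 1.278]
contact_force: [-0.2, 0.2, -1.8]
opening: 0.0327
```

Request:
move_arm(increments=[[[0.008,0,0,0],[0.006,0,0,0],[0,0,0,0],[0,0,0,0]]])

```text
t: 17.9
tool_pos: [0.4989, 0.3751, 0.0691]
tool_rot: [-1.278, 1.163, 1.278]
contact_force: [-1.9, 0.6, 2.0]
opening: 0.0329
```

Request:
move_arm(increments=[[[0,0,0,0],[0,0,0,0],[0,0,0,0],[0,0,0,0],[0,0,0,0],[0,0,0,0]]], gripper=0)

```text
t: 18.4
tool_pos: [0.4988, 0.3748, 0.0685]
tool_rot: [-1.278, 1.163, 1.278]
contact_force: [0.1, 0.0, 0.3]
opening: 0.0854
```

Request:
move_arm(increments=[[[-0.06,0,0,0],[-0.12,0,0,0],[-0.13,0,0,0],[-0.13,0,0,0],[-0.13,0,0,0],[0,-0.037,-0.1145,0],[0,-0.037,-0.1145,0],[0,-0.037,-0.1145,0],[0,-0.037,-0.1145,0],[0,-0.037,-0.1145,0],[0,-0.037,-0.1145,0],[0,-0.037,-0.1145,0],[0,-0.037,-0.1145,0],[0,-0.037,-0.1145,0],[0,0,0,0],[0,0,0,0],[0,0,0,0]]])

```text
t: 19.82
tool_pos: [0.6057, 0.1265, 0.2109]
tool_rot: [-1.278, 1.163, 1.279]
contact_force: [-0.6, -0.2, -0.1]
opening: 0.0853
```

```bash
cat > g.py <<'E'
from h import *
im=grab('wrist','w8.png'); P=cloud(im,np.ones((480,640),bool))
S=P[(P[:,2]>.072)&(P[:,2]<.086)&(np.hypot(P[:,0]-.606,P[:,1]-.126)<.08)]; b=cv2.boxPoints(rect(S)); print('bus wrist',len(S),b.mean(0).round(1),rect(S)[1:],b.round(1).tolist())
plan(.6063,.1263,.052,94.9)
im=grab('side'); P=cloud(im,np.ones((480,640),bool))
for n in ['tower','mat']:
  for t in ctrl.trace('side',n)[:1]:
    Q=cloud(im,t['region']); print(n,t['score'],np.round(np.percentile(Q,[1,50,99],axis=0),3).tolist())
im=grab('top','top_8.png')
for t in ctrl.trace('top','tower')[:1]:
    Q=cloud(im,t['region']); S=Q[Q[:,2]>.09]; print('tower top',t['score'],rect(S)[:2], Q[:,2].max())
E
python3 g.py
```

```text
bus wrist 9213 [606.6 128.6] ((119.65401458740234, 46.627044677734375), 5.229961395263672) [[544.9000244140625, 146.39999389648438], [549.0999755859375, 100.0], [668.2999877929688, 110.9000015258789], [664.0999755859375, 157.3000030517578]]
tcp [0.6055 0.127  0.2109] jaw 95.4 t 19.87 q [ 0.09  0.06  1.66  0.    1.42 -1.58] | total [ 0.636 -0.003 -0.003] turn 0.006 n 6 row(no turn) [ 0.1059 -0.0005 -0.0005] turn/row 0.001
tower 0.57 [[0.465, 0.337, 0.006], [0.495, 0.358, 0.042], [0.53, 0.387, 0.101]]
```

Request:
move_arm(increments=[[[0.11,-0.004,0,0],[0.11,0,0,0],[0.11,0,0,0],[0.11,0,0,0],[0.1,0,0,0],[0.06,0,0,0],[0.036,0,0,0],[0,0,0,0]]])

```text
t: 20.78
tool_pos: [0.605, 0.1265, 0.0495]
tool_rot: [-1.277, 1.166, 1.282]
contact_force: [0.1, -0.1, 0.5]
opening: 0.0858
```

Request:
move_arm(increments=[[[0,0,0,0],[0,0,0,0],[0,0,0,0],[0,0,0,0],[0,0,0,0],[0,0,0,0],[0,0,0,0],[0,0,0,0],[0,0,0,0],[0,0,0,0],[0,0,0,0],[0,0,0,0]]], gripper=1, squeeze=50)

```text
t: 21.78
tool_pos: [0.6083, 0.1265, 0.0541]
tool_rot: [-1.28, 1.161, 1.276]
contact_force: [-0.4, 0.1, 5.6]
opening: 0.0455
```

Request:
move_arm(increments=[[[-0.03,0,0,0],[-0.08,0,0,0],[-0.1,0,0,0],[-0.12,0,0,0],[-0.12,0,0,0],[-0.1,0,0,0],[0,0,0,0],[0,0,0,0]]])

```text
t: 22.45
tool_pos: [0.6076, 0.1263, 0.1913]
tool_rot: [-1.28, 1.161, 1.276]
contact_force: [-0.5, -0.6, -1.9]
opening: 0.0455
```

```bash
cat > i.py <<'E'
from h import *
T,o=pose(); print(o['opening'],np.round(o['contact_force'],1),np.round(o['wrist_torque'],2))
plan(.4725,-.3338,.19,70.3)
im=grab('wrist','w9.png'); P=cloud(im,np.ones((480,640),bool)); Q=(P-T[:3,3])@T[:3,:3]  # tool coords
m=(Q[:,0]>-.05)&(Q[:,0]<.0)&(abs(Q[:,1])<.08)&(abs(Q[:,2])<.035)
S=Q[m]; print('bus in tool: x pct',np.percentile(S[:,0],[2,50,98]).round(4),'y',np.percentile(S[:,1],[.5,99.5]).round(4),'z',np.percentile(S[:,2],[.5,99.5]).round(4))
im=grab('top','top_9.png')
P=cloud(im,np.ones((480,640),bool)); E=im
for n,z in [('round_plinth',.016),('long_plinth',.016),('tower',0)]:
    for t in ctrl.trace('top',n)[:1]:
        Q=cloud(im,t['region']); 
        if n!='tower': Q=Q[(Q[:,2]>.01)&(Q[:,2]<.024)]
        c=cv2.findContours(t['region'].astype(np.uint8),0,2)[0]; c=max(c,key=len).reshape(-1,2); W=onz(im,c,z)
        b=cv2.boxPoints(rect(Q)); print(n,t['score'],rect(Q),cv2.minEnclosingCircle(np.float32(Q[:,:2]*1000)),'contour',rect(W))
E
python3 i.py
```

```text
0.045458174457995534 [-0.5 -0.6 -1.9] [-0.03  0.04 -0.  ]
tcp [0.6076 0.1263 0.1913] jaw 95.4 t 22.45 q [ 0.09  0.08  1.68 -0.    1.38 -1.58] | total [ 0.003  0.711 -1.781] turn 0.279 n 16 row(no turn) [ 0.0002  0.0444 -0.1113] turn/row 0.0174
bus in tool: x pct [-0.0448 -0.025  -0.0073] y [-0.0268  0.0614] z [-0.034   0.0339]
round_plinth 0.87 ((609.2266845703125, 84.92575073242188), (88.78507232666016, 24.602956771850586), 2.2532520294189453) ((608.79443359375, 95.91291046142578), 44.398799896240234) contour ((607.7882690429688, 83.75684356689453), (88.7747802734375, 26.05777931213379), 2.226165771484375)
long_plinth 0.97 ((473.00494384765625, -334.1259765625), (81.11206817626953, 150.6654052734375), 69.86949920654297) ((472.4870910644531, -332.73699951171875), 83.62188720703125) contour ((472.50811767578125, -332.22442626953125), (83.02205657958984, 154.50521850585938), 70.45645141601562)
tower 0.71 ((495.60028076171875, 369.8871765136719), (64.80152130126953, 71.89775848388672), 67.75330352783203) ((496.23382568359375, 374.98114013671875), 37.58725357055664) contour ((500.7059631347656, 381.9179992675781), (70.98187255859375, 80.70911407470703), 1.5212509632110596)
```

Request:
move_arm(increments=[[[0,0.0503,-0.1273,0],[0,0.0503,-0.1273,0],[0,0.0503,-0.1273,0],[0,0.0503,-0.1273,0],[0,0.0503,-0.1273,0],[0,0.0503,-0.1273,0],[0,0.0503,-0.1273,0],[0,0.0503,-0.1273,0],[0,0.0503,-0.1273,0],[0,0.0503,-0.1273,0],[0,0.0503,-0.1273,0],[0,0.0503,-0.1273,0],[0,0.0503,-0.1273,0],[0,0.0503,-0.1273,0],[0,0,0,0.056],[0,0,0,0.056],[0,0,0,0.056],[0,0,0,0.056],[0,0,0,0.056],[0,0,0,0]]])

```text
t: 24.37
tool_pos: [0.4729, -0.3334, 0.1879]
tool_rot: [-0.948, 1.354, 0.952]
contact_force: [-0.4, -0.0, -2.8]
opening: 0.045
```

Request:
move_arm(increments=[[[0.08,0,0,0],[0.1,0,0,0],[0.1,0,0,0],[0.08,0,0,0],[0,0,0,0],[0,0,0,0],[0,0,0,0]]])

```text
t: 24.95
tool_pos: [0.474, -0.3342, 0.1005]
tool_rot: [-0.953, 1.353, 0.951]
contact_force: [0.4, -0.4, -2.0]
opening: 0.0454
```

```bash
cat > j.py <<'E'
from h import *
T,o=pose(); print(o['opening'],np.round(o['contact_force'],1))
plan(.4743,-.334,.0541,70.2)
im=grab('top','top_10.png'); m=np.zeros((480,640),bool)
for t in ctrl.trace('top','bus')[:3]:
    Q=cloud(im,t['region']); S=Q[Q[:,2]>.06]
    if len(S)>20: print('bus',t['score'],rect(S),np.percentile(S[:,2],95))
im=grab('wrist','w10.png'); P=cloud(im,np.ones((480,640),bool)); m=(P[:,2]>.009)&(P[:,2]<.023)&(np.hypot(P[:,0]-.4725,P[:,1]+.334)<.095)
S=P[m]; print('plinth wrist',len(S),rect(S),cv2.boxPoints(rect(S)).round(1).tolist())
E
python3 j.py
```

```text
0.0454416147037062 [ 0.4 -0.4 -2. ]
tcp [ 0.474  -0.3342  0.1005] jaw 70.3 t 24.95 q [-0.74  0.08  1.84 -0.    1.22 -1.97] | total [ 0.186 -0.     0.001] turn 0.001 n 2 row(no turn) [ 0.0928 -0.0002  0.0007] turn/row 0.0003
bus 0.52 ((524.6113891601562, -328.6031188964844), (2.5506322383880615, 18.30384063720703), 64.58110809326172) 0.12297967537023385
plinth wrist 6595 ((419.4941711425781, -313.5756530761719), (80.58446502685547, 35.24216842651367), 69.84920501708984) [[389.1000061035156, -345.29998779296875], [422.20001220703125, -357.5], [449.8999938964844, -281.79998779296875], [416.79998779296875, -269.70001220703125]]
```

View pics/w10.png

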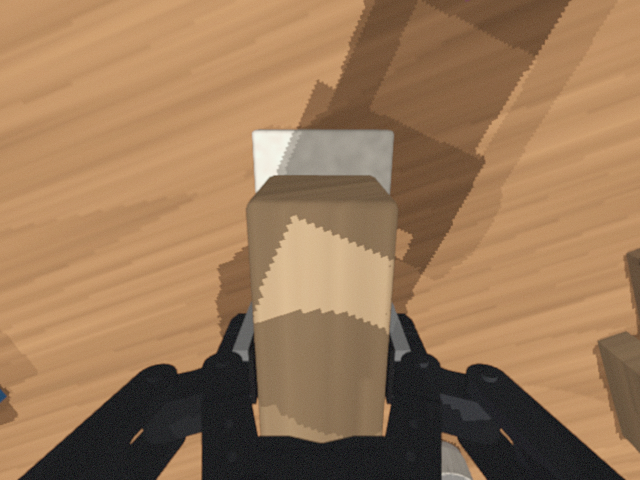

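The bus hangs square over the plinth: the plinth end runs at cols 253–393 and the bus is at 247–397. The plinth centre from this view is (473.4, -333.3), which agrees, so I'm lowering.

Request:
move_arm(increments=[[[0.06,0,0.002,0],[0.06,0,0,0],[0.04,0,0,0],[0.012,0,0,0],[0,0,0,0],[0,0,0,0],[0,0,0,0]]])

```text
t: 25.68
tool_pos: [0.4744, -0.334, 0.0578]
tool_rot: [-0.953, 1.353, 0.949]
contact_force: [-0.6, -0.8, -0.9]
opening: 0.0453
```

Request:
move_arm(increments=[[[0.008,0,0,0],[0.006,0,0,0],[0,0,0,0],[0,0,0,0]]])

```text
t: 26.02
tool_pos: [0.4743, -0.3339, 0.0542]
tool_rot: [-0.952, 1.353, 0.95]
contact_force: [-0.8, 1.0, 4.5]
opening: 0.0453
```

Request:
move_arm(increments=[[[0,0,0,0],[0,0,0,0],[0,0,0,0],[0,0,0,0],[0,0,0,0],[0,0,0,0]]], gripper=0)

```text
t: 26.52
tool_pos: [0.4736, -0.3333, 0.0529]
tool_rot: [-0.951, 1.353, 0.951]
contact_force: [-0.2, -0.6, 0.0]
opening: 0.0855
```

Request:
move_arm(increments=[[[-0.06,0,0,0],[-0.12,0,0,0],[-0.13,0,0,0],[-0.13,0,0,0],[-0.13,0,0,0],[-0.08,0,0,0]]])

```text
t: 27.02
tool_pos: [0.4747, -0.3342, 0.2199]
tool_rot: [-0.955, 1.352, 0.947]
contact_force: [0.5, -0.1, 1.3]
opening: 0.0851
```

Request:
move_arm(increments=[[[0,0.0434,0.135,0],[0,0.0434,0.135,0],[0,0.0434,0.135,0],[0,0.0434,0.135,0],[0,0.0434,0.135,0],[0,0.0434,0.135,0],[0,0.0434,0.135,0],[0,0.0434,0.135,0],[0,0.0434,0.135,0],[0,0.0434,0.135,0],[0,0.0434,0.135,0],[0,0.0434,0.135,0],[0,0.0434,0.135,0],[0,0.0434,0.135,0],[0,0.0434,0.135,0],[0,0.0434,0.135,0],[0,0.0434,0.135,0],[0,0.0434,0.135,0],[0,0.0434,0.135,0],[0,0.0434,0.135,0]]])

```text
t: 28.68
tool_pos: [0.4978, 0.3771, 0.2154]
tool_rot: [-0.951, 1.353, 0.951]
contact_force: [0.7, -1.1, 0.9]
opening: 0.0853
```

Request:
move_arm(increments=[[[0,0,0,0],[0,0,0,0],[0,0,0,0]]])

```text
t: 28.93
tool_pos: [0.498, 0.3749, 0.2152]
tool_rot: [-0.952, 1.354, 0.951]
contact_force: [0.3, -0.6, -0.2]
opening: 0.0855
```

```bash
cat > k.py <<'E'
from h import *
im=grab('wrist','w11.png'); P=cloud(im,np.ones((480,640),bool)); Q=P[np.hypot(P[:,0]-.498,P[:,1]-.375)<.06]
for lo,hi in [(.096,.106),(.044,.050),(.028,.035)]:
    S=Q[(Q[:,2]>lo)&(Q[:,2]<hi)]
    if len(S)>10: print('tower',lo,len(S),cv2.minEnclosingCircle(np.float32(S[:,:2]*1000)))
plan(.498,.375,.069)
im=grab('top','top_11.png')
for cam in ['top','side']:
  im=grab(cam); P=cloud(im,np.ones((480,640),bool))
  for nm,c,lo,hi,r in [('bus',(.4728,-.3335),.072,.086,.08),('lplinth',(.4728,-.3335),.009,.023,.095),('rplinth',(.607,.126),.010,.022,.065)]:
    S=P[(P[:,2]>lo)&(P[:,2]<hi)&(np.hypot(P[:,0]-c[0],P[:,1]-c[1])<r)]
    print(cam,nm,len(S),rect(S)if nm!='rplinth' else cv2.minEnclosingCircle(np.float32(S[:,:2]*1000)), rect(S)[0])
  for t in ctrl.trace(cam,'round_plinth')[:1]:
    c=cv2.findContours(t['region'].astype(np.uint8),0,2)[0]; c=max(c,key=len).reshape(-1,2); W=onz(im,c,.016); e=cv2.fitEllipse(np.float32(W[:,:2]*1000)); print('ell',t['score'],e)
E
python3 k.py
```

```text
tower 0.096 1023 ((498.787109375, 376.0440673828125), 13.92911434173584)
tower 0.044 1446 ((498.6439208984375, 376.57550048828125), 27.822032928466797)
tower 0.028 1003 ((498.9638366699219, 376.5536193847656), 33.87723159790039)
tcp [0.4982 0.3744 0.2153] jaw 70.2 t 28.98 q [ 0.53  0.07  1.65 -0.    1.43 -0.7 ] | total [0.585 0.001 0.002] turn 0 n 5 row(no turn) [0.1171 0.0003 0.0005] turn/row 0.0
top bus 1561 ((472.32501220703125, -333.2141418457031), (47.047996520996094, 120.40049743652344), 69.82117462158203) (472.32501220703125, -333.2141418457031)
top lplinth 1128 ((472.685302734375, -334.15185546875), (81.28389739990234, 150.73731994628906), 70.0177993774414) (472.685302734375, -334.15185546875)
top rplinth 2241 ((609.2423095703125, 125.77970123291016), 55.823509216308594) (608.1644897460938, 125.27769470214844)
ell 0.77 ((608.0484619140625, 125.29690551757812), (109.25397491455078, 110.75189208984375), 70.6928939819336)
side bus 1700 ((473.331787109375, -334.5708923339844), (49.12543487548828, 119.21160888671875), 70.21196746826172) (473.331787109375, -334.5708923339844)
side lplinth 1444 ((474.51641845703125, -336.935302734375), (80.84945678710938, 151.1810302734375), 69.35665893554688) (474.51641845703125, -336.935302734375)
side rplinth 935 ((610.1016845703125, 125.42010498046875), 57.16542053222656) (609.1953125, 124.66012573242188)
ell 0.63 ((607.4779052734375, 121.06343078613281), (110.78182220458984, 124.61860656738281), 158.22496032714844)
```

View pics/top_11.png

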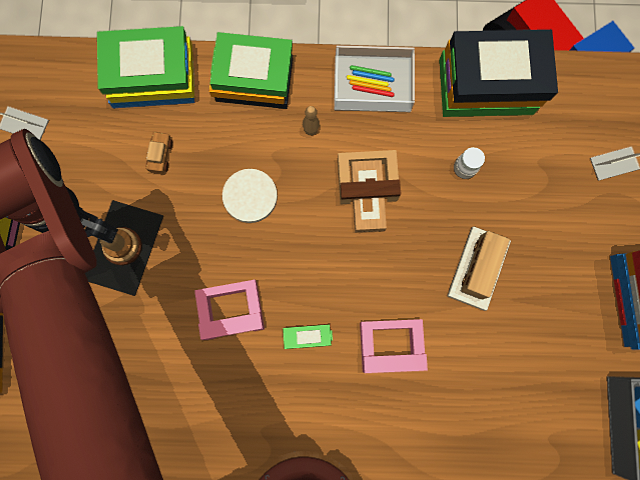

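The top view shows the box home at (370,190), the bus on the long plinth at (482,265), the round plinth free at (249,195) and the tower on the mat at (122,245). Next I'm grasping the tower again.

Request:
move_arm(increments=[[[0.11,0,0.003,0],[0.11,0,0,0],[0.11,0,0,0],[0.11,0,0,0],[0.09,0,0,0],[0.05,0,0,0],[0,0,0,0],[0,0,0,0]]])

```text
t: 29.9
tool_pos: [0.4985, 0.3756, 0.0706]
tool_rot: [-0.951, 1.354, 0.951]
contact_force: [0.1, 0.7, 0.2]
opening: 0.0852
```

Request:
move_arm(increments=[[[0,0,0,0],[0,0,0,0],[0,0,0,0],[0,0,0,0],[0,0,0,0],[0,0,0,0],[0,0,0,0],[0,0,0,0],[0,0,0,0],[0,0,0,0],[0,0,0,0],[0,0,0,0]]], gripper=1, squeeze=50)

```text
t: 30.9
tool_pos: [0.4991, 0.3764, 0.072]
tool_rot: [-0.951, 1.351, 0.951]
contact_force: [-0.8, -0.8, 5.5]
opening: 0.0326
```

Request:
move_arm(increments=[[[-0.03,0,0,0],[-0.08,0,0,0],[-0.1,0,0,0],[-0.12,0,0,0],[-0.1,0,0,0],[0,0,0,0],[0,0,0,0]]])

```text
t: 31.48
tool_pos: [0.4991, 0.3764, 0.1796]
tool_rot: [-0.951, 1.35, 0.95]
contact_force: [-0.4, 0.4, -3.4]
opening: 0.0327
```

```bash
python3 - <<'E'
from h import *
T,o=pose(); print(o['opening'],np.round(o['contact_force'],1))
plan(.6081,.1253,.19)
E
```

```text
0.03271062941065509 [-0.4  0.4 -3.4]
tcp [0.4991 0.3764 0.1796] jaw 70.2 t 31.48 q [ 0.53  0.1   1.68 -0.    1.36 -0.7 ] | total [-0.042 -0.75  -0.797] turn 0 n 10 row(no turn) [-0.0042 -0.075  -0.0797] turn/row 0.0
```

Request:
move_arm(increments=[[[-0.004,-0.075,-0.08,0],[-0.004,-0.075,-0.08,0],[-0.004,-0.075,-0.08,0],[-0.004,-0.075,-0.08,0],[-0.004,-0.075,-0.08,0],[-0.004,-0.075,-0.08,0],[-0.004,-0.075,-0.08,0],[-0.004,-0.075,-0.08,0],[-0.004,-0.075,-0.08,0],[-0.004,-0.075,-0.077,0],[0,0,0,0],[0,0,0,0]]])

```text
t: 32.48
tool_pos: [0.6062, 0.1237, 0.185]
tool_rot: [-0.947, 1.358, 0.952]
contact_force: [0.1, 1.2, -2.5]
opening: 0.0324
```

Request:
move_arm(increments=[[[0.08,0,0,0],[0.1,0,0,0],[0.1,0,0,0],[0,0,0,0],[0,0,0,0]]])

```text
t: 32.9
tool_pos: [0.6046, 0.1257, 0.1147]
tool_rot: [-0.95, 1.359, 0.956]
contact_force: [0.8, -0.4, -0.5]
opening: 0.0326
```

```bash
cat > l.py <<'E'
from h import *
plan(.6081,.1253,.084)
for cam in ['wrist','side','top']:
    im=grab(cam,f'{cam}_12.png'); P=cloud(im,np.ones((480,640),bool)); T,o=pose()
    tz=T[2,3]-.068
    for nm,lo,hi,r in [('plinth',.010,.022,.062),('foot/ring68',tz+.004,tz+.030,.042)]:
        S=P[(P[:,2]>lo)&(P[:,2]<hi)&(np.hypot(P[:,0]-.6081,P[:,1]-.1253)<r)]
        if len(S)>20: print(cam,nm,len(S),np.round(cv2.minEnclosingCircle(np.float32(S[:,:2]*1000))[0],1),round(cv2.minEnclosingCircle(np.float32(S[:,:2]*1000))[1],1))
    for t in ctrl.trace(cam,'round_plinth')[:1]:
        Q=cloud(im,t['region']); print(cam,'tr plinth',t['score'],np.round(Q.mean(0),3),rect(Q)[:2])
    for t in ctrl.trace(cam,'tower')[:1]:
        Q=cloud(im,t['region']); print(cam,'tr tower',t['score'],np.percentile(Q,[1,50,99],axis=0).round(3).tolist())
E
python3 l.py; python3 - <<'E'
import cv2
a=cv2.imread('pics/side_12.png')[120:280,260:440];b=cv2.imread('pics/wrist_12.png')
cv2.imwrite('pics/c12.png',cv2.hconcat([cv2.resize(a,(400,355)),cv2.resize(b,(400,355))]))
E
```

```text
tcp [0.6046 0.1257 0.1147] jaw 70.3 t 32.9 q [ 0.08  0.15  1.73  0.    1.26 -1.14] | total [ 0.123 -0.015  0.003] turn 0 n 2 row(no turn) [ 0.0614 -0.0073  0.0017] turn/row 0.0
wrist plinth 6862 [609.1 128.1] 55.0
wrist foot/ring68 5183 [603.8 126.4] 37.9
wrist tr plinth 0.56 [0.585 0.142 0.017] ((599.8353881835938, 136.7393035888672), (114.7085952758789, 84.49440002441406))
wrist tr tower 0.58 [[0.568, 0.095, 0.051], [0.591, 0.131, 0.094], [0.616, 0.161, 0.144]]
side plinth 683 [609.1 124.3] 55.4
side foot/ring68 328 [608.1 121.6] 37.9
side tr plinth 0.68 [0.602 0.106 0.016] ((605.3617553710938, 112.35295867919922), (85.28067779541016, 106.83280181884766))
side tr tower 0.76 [[0.573, 0.086, 0.016], [0.599, 0.104, 0.078], [0.64, 0.145, 0.109]]
top plinth 192 [599.6  82.5] 29.8
top tr plinth 0.65 [0.595 0.08  0.027] ((554.443359375, 75.96611785888672), (142.84085083007812, 19.845165252685547))
```

View pics/c12.png

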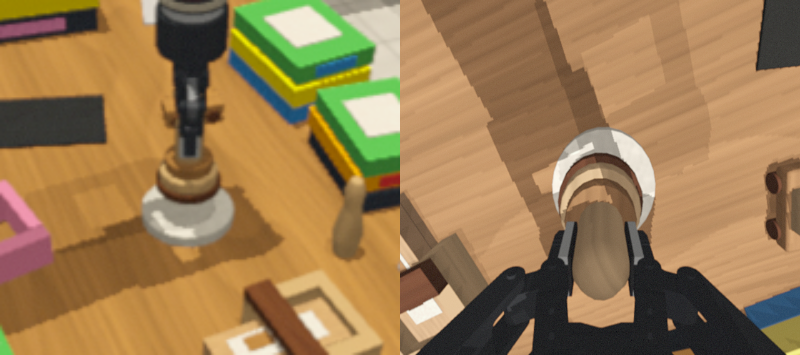

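Request:
move_arm(increments=[[[0.03,-0.0156,0.009,0],[0.03,0,0,0],[0,0,0,0],[0,0,0,0],[0,0,0,0]]])

```text
t: 33.77
tool_pos: [0.6115, 0.1257, 0.1025]
tool_rot: [-0.951, 1.354, 0.952]
contact_force: [0.1, -0.2, -1.8]
opening: 0.0322
```

```bash
python3 l.py | grep -v top
```

```text
tcp [0.6115 0.1257 0.1025] jaw 70.2 t 33.77 q [ 0.08  0.18  1.73 -0.    1.24 -1.14] | total [ 0.074  0.012 -0.006] turn 0 n 1 row(no turn) [ 0.0738  0.0121 -0.0062] turn/row 0.0
wrist plinth 9252 [609.2 127.7] 55.3
wrist foot/ring68 5169 [611.1 126.4] 38.0
wrist tr plinth 0.82 [0.585 0.137 0.017] ((598.8563232421875, 130.60943603515625), (112.98175811767578, 88.77627563476562))
wrist tr tower 0.91 [[0.575, 0.096, 0.041], [0.598, 0.131, 0.082], [0.622, 0.161, 0.132]]
side plinth 561 [608.8 124.8] 56.2
side foot/ring68 320 [611.7 122.8] 38.0
side tr plinth 0.72 [0.598 0.103 0.016] ((603.1053466796875, 114.67169189453125), (88.15160369873047, 108.40262603759766))
side tr tower 0.7 [[0.576, 0.087, 0.036], [0.599, 0.105, 0.063], [0.642, 0.149, 0.111]]
```

Request:
move_arm(increments=[[[0.03,0.01,0.002,0],[0.02,0,0,0],[0.01,0,0,0],[0,0,0,0],[0,0,0,0],[0,0,0,0],[0,0,0,0]]])

```text
t: 34.8
tool_pos: [0.6099, 0.1271, 0.0884]
tool_rot: [-0.951, 1.353, 0.951]
contact_force: [-0.3, -0.2, -1.8]
opening: 0.0326
```

```bash
python3 l.py | grep -v top
```

```text
tcp [0.6099 0.1271 0.0884] jaw 70.2 t 34.8 q [ 0.09  0.19  1.74 -0.    1.21 -1.14] | total [ 0.018  0.004 -0.009] turn 0 n 1 row(no turn) [ 0.0175  0.0044 -0.009 ] turn/row 0.0
wrist plinth 9808 [608.8 127.8] 55.1
wrist foot/ring68 5168 [609.6 127.8] 37.9
wrist tr plinth 0.59 [0.587 0.135 0.017] ((598.1779174804688, 131.73190307617188), (111.97834014892578, 86.27811431884766))
wrist tr tower 0.71 [[0.573, 0.097, 0.026], [0.596, 0.133, 0.068], [0.621, 0.162, 0.118]]
side plinth 452 [609.7 124.7] 55.8
side foot/ring68 314 [609.3 123. ] 38.1
side tr plinth 0.6 [0.599 0.1   0.015] ((605.5258178710938, 115.40101623535156), (89.64337921142578, 107.67884826660156))
side tr tower 0.67 [[0.574, 0.088, 0.024], [0.6, 0.106, 0.048], [0.642, 0.142, 0.08]]
```

Centred within about 1 mm. Lowering to contact.

Request:
move_arm(increments=[[[0.008,0.002,0,0],[0.006,0,0,0],[0.005,0,0,0],[0,0,0,0],[0,0,0,0]]])

```text
t: 35.67
tool_pos: [0.6094, 0.1272, 0.0841]
tool_rot: [-0.951, 1.353, 0.951]
contact_force: [-1.5, -0.1, 3.8]
opening: 0.0323
```

Request:
move_arm(increments=[[[0,0,0,0],[0,0,0,0],[0,0,0,0],[0,0,0,0],[0,0,0,0],[0,0,0,0]]], gripper=0)

```text
t: 36.17
tool_pos: [0.6091, 0.1273, 0.0832]
tool_rot: [-0.951, 1.353, 0.951]
contact_force: [-0.3, 0.6, -0.3]
opening: 0.0851
```

Request:
move_arm(increments=[[[-0.06,0,0,0],[-0.12,0,0,0],[-0.13,0,0,0],[-0.13,0,0,0],[-0.13,0,0,0],[0,0.12,0.1,0],[0,0.12,0.1,0],[0,0.12,0.1,0],[0,0.12,0.1,0],[0,0.12,0.1,0],[0,0.12,0.1,0],[0,0.05,0.1,0],[0,0.05,0.1,0],[0,0.05,0.1,0],[0,0,0,0],[0,0,0,0]]])

```text
t: 37.5
tool_pos: [0.4802, 0.4135, 0.2255]
tool_rot: [-0.953, 1.353, 0.952]
contact_force: [0.2, -0.2, 0.3]
opening: 0.0853
```

```bash
python3 - <<'E'
from h import *
print(pose()[1]['tool_pos'])
for cam in ['top','side']:
  im=grab(cam,cam+'_14.png'); P=cloud(im,np.ones((480,640),bool))
  def sel(c,lo,hi,r): return P[(P[:,2]>lo)&(P[:,2]<hi)&(np.hypot(P[:,0]-c[0],P[:,1]-c[1])<r)]
  C=lambda S:[np.round(x,1) for x in cv2.minEnclosingCircle(np.float32(S[:,:2]*1000))]
  tc=(.608,.126)
  print(cam,'plinth',C(sel(tc,.012,.021,.06)),'r68',C(sel(tc,.039,.047,.045)),'r56',C(sel(tc,.056,.063,.04)),'dome',C(sel(tc,.108,.12,.04)))
  lc=(.4728,-.3335); print('bus',rect(sel(lc,.072,.086,.08)),'lpl',rect(sel(lc,.012,.021,.095)))
  S=P[(P[:,2]>.026)&(P[:,2]<.039)&(P[:,0]>.52)&(P[:,0]<.594)&(abs(P[:,1]+.117)<.045)]; print('box rear',cv2.boxPoints(rect(S)).round(1).tolist())
  for n in ['skittle','car','jar']:
    for t in ctrl.trace(cam,n)[:1]:
      Q=cloud(im,t['region']); print(n,np.median(Q,0).round(3))
E
```

```text
[0.4802053  0.41354504 0.2255351 ]
top plinth [array([608.3, 125.7]), np.float64(55.0)] r68 [array([608.9, 125.3]), np.float64(33.6)] r56 [array([608.4, 125.6]), np.float64(27.5)] dome [array([609.3, 125.1]), np.float64(14.0)]
bus ((472.29852294921875, -333.028076171875), (47.49241638183594, 120.34942626953125), 70.28339385986328) lpl ((472.9642028808594, -333.7761535644531), (80.41133880615234, 150.47238159179688), 69.90705871582031)
box rear [[539.9000244140625, -86.5999984741211], [542.0999755859375, -147.39999389648438], [595.9000244140625, -145.39999389648438], [593.7000122070312, -84.5999984741211]]
car [0.684 0.309 0.028]
jar [ 0.674 -0.306  0.065]
side plinth [array([609.3, 124. ]), np.float64(55.9)] r68 [array([609.1, 122.2]), np.float64(33.7)] r56 [array([610.1, 124.7]), np.float64(28.6)] dome [array([609.9, 123.9]), np.float64(13.4)]
bus ((473.73126220703125, -334.3753662109375), (49.47549819946289, 119.46475219726562), 69.86275482177734) lpl ((474.6339111328125, -336.0238952636719), (81.52198791503906, 150.29222106933594), 69.70345306396484)
box rear [[541.0999755859375, -85.69999694824219], [542.2999877929688, -149.3000030517578], [594.5999755859375, -148.3000030517578], [593.4000244140625, -84.69999694824219]]
skittle [ 0.752 -0.001  0.05 ]
car [ 0.639 -0.134  0.043]
jar [ 0.673 -0.321  0.051]
```

View pics/side_14.png

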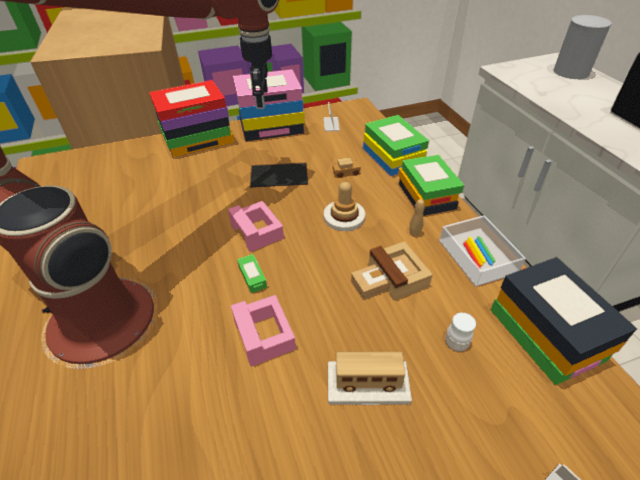

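The side view shows the tower upright on the round plinth at (345,205), the bus in line on the long plinth at (370,375) and the box home under the bar at (385,270). The bystanders are unmoved and the arm is clear, so I'm handing in.

```bash
python3 -c "
from station import ctrl
print(ctrl.finish_job())"
```

```text
the job is handed in; nothing more can be done
None
```

The job is done and handed in at about 38 s on the robot's clock, in the order asked.

- **Puzzle box:** I gripped it by the rear end and slid it under the dark bar until it pressed on the stop (about 17 N). The last check puts its rear about 60 mm out of the mouth, which is fully home. It sits roughly 2–3° askew within the slot's side play.
- **Tower and bus:** The tower stood on the mat while the bus went to the long plinth, then went to the round plinth.
    - **Bus:** it measures about 1 mm off centre and under 0.5° out of line.
    - **Tower:** it is upright and within about 1 mm of centre by the top camera; the side camera puts one ring 1.8 mm off.
- **Bystanders:** The car, jar and skittle are where they were to within about 4 mm by the last camera checks.
- **Checks that failed or disagreed:**
    - The finder missed the skittle in the last top picture.
    - It took the bridge for the car in the last side picture. The other camera found each of these two in place.
    - The wrist camera read about 1.5–2 mm higher in y than the top camera, so I centred the tower by its offset from the plinth.

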